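# Raise the notched work prop four clicks and lock it

## Task

Pull the prop's steel column straight up by exactly four clicks of its spring catch, then let it down gently until it rests on the catch, without forcing it or dropping it, and let go of it. Then swing the lock lever beside it fully over to the far side and leave everything alone; do not disturb the other things on the desk.

Things in the scene. Friction and masses are not known exactly. Their poses are not given: they have to be found in the camera images.
- stand: Grey steel bench prop, bolted down (cannot move). Foot plate 150 mm (x) by 220 mm (y, -140 to +80 mm), 8 mm thick; origin on the desk under the column's axis, z up. On it an upright channel 35 mm (x) by 48 mm (y) up to z = 135 mm, open on its +x side, in which the column slides. The lock lever's housing (70 x 50 x 25 mm) is on the plate, centred at y = -95 mm.
- catch (a point): Nose of the spring catch (dark steel pawl on an upright pin on the stand's +x side, y from -55 to +5 mm), fixed point at z = 118 mm. On each tooth the pull grows by 6 to 11 N over some 4 mm, then drops by 11 N or more, below the bare weight: the click, up to 3 mm under that notch's rest; raise 3 mm more so it is fully in. It bends if pressed with over 30 N (column's weight included).
- column: Bright steel column, 20 x 26 mm, 0.6 to 0.95 kg, slides only along z (up); lifting takes its weight plus 1 to 2 N drag. Its +x face has eight saw-tooth notches 5 mm deep, hand-cut at UNEVEN spacings of 12 to 27 mm. It starts resting on one of the three notches nearest its top. It cannot go down past a notch once clicked. Let go over 3 mm above its rest, it drops. Origin 173 mm below head.
- head (a point): Centre of the dark steel saddle head on top of the column, the part to grip: block 40 mm (stand's x) by 30 mm (stand's y) by 35 mm high, with two 12 mm lugs on top at its x ends; 47 mm high in all, this point 23 mm below the lugs' tops and 23 mm above the block's underside. The column below is slimmer. Axes as the stand's.
- lock (a joint): Lock lever's angle in rad: 0 leaning to the stand's -x side, 1.0 = fully over to the +x side (its stop). Stiff hinge along the stand's y axis, stays where left; under 2 N at the knob moves it. It starts between 0 and 0.25.
- lock_tip (a point): Centre of the lock lever's black ball knob, 26 mm across, at the end of a thin steel rod 80 mm from its hinge. The hinge lies at (0, -95, 30) mm in the stand's frame, so the knob swings in an arc in the stand's x-z plane, topping out at z = 110 mm.
- flask_mid (a point): Bystander: aluminium drinking flask, 68 mm across, 200 mm tall, standing; this point is on its axis half-way up. Leave alone.
- hammer_grip (a point): Bystander: hammer lying on the desk; this point is on its handle. Leave alone.
- jar_mid (a point): Bystander: small amber glass jar, 60 mm across, 70 mm tall; this point is on its axis half-way up. Leave alone.
- offcut_mid (a point): Bystander: wooden offcut 60 x 160 x 22 mm lying flat; this point is its centre. Leave alone.

How it is judged:
By the outcome, as a careful person would: the job done as asked, in the order asked, and still so for the second after the job is handed in, with the robot touching nothing.
It also fails if it takes over 72 s, if anything falls off the work surface, if the arm or the gripper's body presses on something with over 40 N, if the wrist force passes 120 N, or if a joint passes its speed limit or range.

## Robot

A 7-joint arm with a two-finger parallel gripper is mounted at the origin on the work surface. World frame = base frame: x ahead of the robot, y to its left, z up, the work surface at z = 0. Lengths are in m, angles in rad, forces in N, time in s.
With the tool pointing down it reaches from about 0.4 to 0.925 m from the base axis. Payload 5.6 kg.
Tool frame: the origin (TCP) lies midway between the tips of the shut fingers; the grasp point (between the pads) lies arm.pinch_z behind it (arm.pinch_z is the distance from the TCP to the grasp point, in m); y points along the fingers, z is the direction in which the jaws open and shut, and the axes are right-handed (so a half turn about y gives the same grasp; the last joint's range is limited). The gripper opens to 85 mm and grips with 20 to 120 N. Pads are 22 mm wide; open, the fingers measure 114 mm over their backs; the gripper's body (76 mm by 85 mm) begins 54 mm behind the grasp point. The pads swing forward as they close: fully open they stand 13 mm farther back than shut.
Start: joints at [1.195, 0.468, -0.012, 1.603, 0.006, 1.071, -0.056], TCP at [0.212, -0.614, 0.231] pointing down, gripper open.
Joint ranges: [-2.53, 2.53], [-0.31, 2.02], [-1.57, 1.55], [0.28, 2.44], [-1.29, 4.43], [0.15, 1.84], [-2.92, 2.92]. Speed limits (rad/s): [2.57, 2.57, 3.14, 3.14, 3.14, 3.14, 3.14].

## Interface

Orientations are given as a rotation vector (axis times angle).
In Python, from cell import arm gives the robot as it stands. Calls block until the motion is done:
- arm.move_pose(position, orientation): joint-space move of the TCP to a pose.
- arm.move_straight(position, rotation=None, feed=0.15): straight line of the TCP; rotation=None keeps the orientation; feed is the mean speed in m/s.
- arm.move_j(angles): joint-space move.
- arm.open() and arm.gripper_close(force=None): open the fingers fully, or close them until they stop; force is the grip in N (None keeps the last).
- arm.wait(seconds).
- arm.inverse_kinematics(position, orientation): joint angles nearest the present ones, or None.
- arm.get_obs(): the state.
- arm.get_image(name): name is "scene" or "top"; returns a dict with "frame" (480x640x3 uint8, blue, green, red), "range_z" (480x640 float32, m along the optical axis (not along the pixel's ray), 0 where there is no reading), "mtx" (3x3 intrinsics, pixels), "rvec" (rotation vector, rad) and "tvec" (3), from world to camera coordinates, as OpenCV has them. Camera axes: x right, y down, z forward; pixel columns grow to the right and rows downward; lengths in m; the calibration is good to about 2 mm. A picture is of the moment at which its call begins.
A pose or a line that the arm cannot do raises arm.MotionError and nothing moves.
- arm.finish_job(): hands the job in, once; it reports no verdict.
The state is a dict: "t": time; "q": joint angles; "qvel": joint speeds; "effort": joint torques, N m; "ee_pos": TCP position; "tcp_rot": TCP orientation; "contact_force": force on the tool from outside, world axes, zero at the start; "wrist_torque": the same for the moment, N m; "finger_gap": finger opening in m.
Only numpy, scipy, OpenCV 4.12 (cv2) and the standard library are available. Lean on these libraries where they do the work, as an engineer would, in place of code of your own. Each camera call takes 0.05 s, during which the arm holds its last target.

## Working session

There is one attempt and no reset: what is moved stays moved. The work goes in short steps, each a Python script; the robot and the scene stay as the last script left them, time stands still between calls to the robot, and variables do not carry over. Pictures are saved under pics/ and viewed, and the job is handed in when it is done.

```bash
ls; mkdir -p pics; python3 - <<'E'
from cell import arm
import cv2
o=arm.get_obs();print(o, arm.pinch_z)
for n in("scene","top"):
    im=arm.get_image(n);cv2.imwrite(f"pics/{n}0.png",im["frame"]);print(n,im["mtx"],im["rvec"],im["tvec"])
    import numpy as np
    np.savez(f"{n}0.npz",**im)
E
```

```text
pics
{'t': 0.0, 'q': array([ 1.19499239,  0.46842109, -0.01160156,  1.6036712 ,  0.00601259,
        1.07140588, -0.05630035]), 'qvel': array([ 0.00051269, -0.00011408, -0.00082268, -0.00016949, -0.00041464,
        0.0007418 ,  0.00042662]), 'effort': array([ 6.20201149e-05, -5.32381368e+01,  2.18704721e-02, -2.51298952e+01,
        1.15156366e-02,  7.69726321e-03,  7.56598837e-06]), 'ee_pos': array([ 0.21208898, -0.61380295,  0.23029016]), 'tcp_rot': array([-0.34324769,  2.04318085, -2.03941999]), 'contact_force': array([-0.05343627,  0.01659726, -0.01989611]), 'wrist_torque': array([0.00212184, 0.08468898, 0.00760374]), 'finger_gap': 0.08544788730684971} 0.0187
scene [[491.01149286   0.         322.98766777]
 [  0.         491.01149286 241.08329387]
 [  0.           0.           1.        ]] [ 1.98965233  0.86560114 -0.45881952] [-0.43993291 -0.12631265  1.69163908]
top [[506.40404687   0.         325.27779891]
 [  0.         506.40404687 239.35090453]
 [  0.           0.           1.        ]] [ 2.11414407 -2.16280334  0.1851351 ] [0.04574342 0.65169144 1.29902891]
```

View pics/scene0.png

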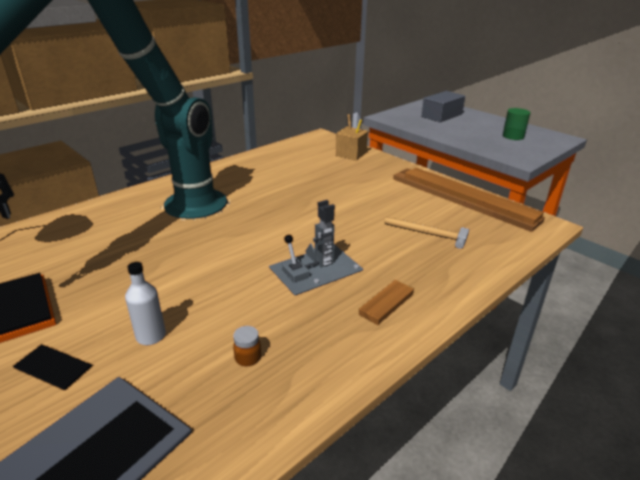

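View pics/top0.png

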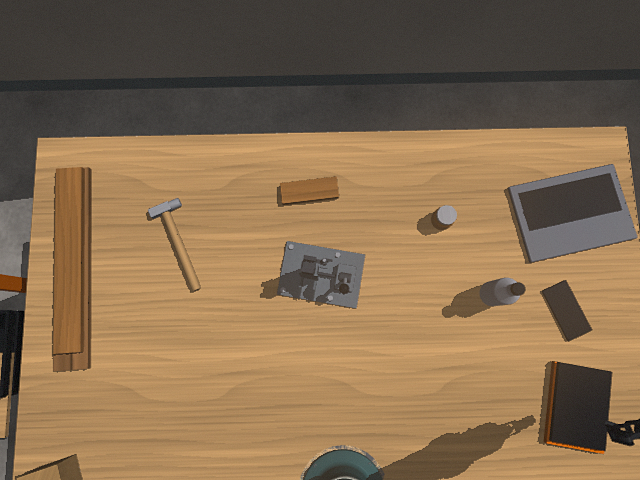

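```bash
cat > h.py <<'E'
import numpy as np,cv2
def load(n): return dict(np.load(n))
def cam(im):
    R=cv2.Rodrigues(im["rvec"])[0]; return R,np.asarray(im["tvec"]).reshape(3),im["mtx"]
def ray_plane(im,uv,z):
    R,t,K=cam(im); d=R.T@np.linalg.inv(K)@np.array([uv[0],uv[1],1.]); c=-R.T@t
    return c+d*(z-c[2])/d[2]
def cloud(im):
    R,t,K=cam(im); Z=im["range_z"].astype(float); v,u=np.mgrid[:480,:640]
    P=np.stack([(u-K[0,2])/K[0,0]*Z,(v-K[1,2])/K[1,1]*Z,Z],-1)
    W=(P-t)@R; W[Z==0]=np.nan; return W
def proj(im,p):
    return cv2.projectPoints(np.array(p,float).reshape(-1,1,3),np.array(im["rvec"]),np.array(im["tvec"]),im["mtx"],None)[0].reshape(-1,2)
E
python3 - <<'E'
from h import *
s=load("scene0.npz");t=load("top0.npz")
a=cv2.resize(s["frame"][190:300,260:370],None,fx=5.4,fy=5.4,interpolation=cv2.INTER_CUBIC)
b=cv2.resize(t["frame"][230:320,265:385],None,fx=6,fy=6,interpolation=cv2.INTER_CUBIC)
cv2.imwrite("pics/sz.png",a);cv2.imwrite("pics/tz.png",b)
# plate: from cloud in top view z 4..14mm near
W=cloud(t); z=W[...,2]
m=(z>0.004)&(z<0.014); roi=np.zeros_like(m);roi[230:320,265:385]=1; m&=roi
f=t["frame"].astype(int); grey=(abs(f[...,2]-f[...,0])<25)&roi
c,_=cv2.findContours(grey.astype(np.uint8),cv2.RETR_EXTERNAL,cv2.CHAIN_APPROX_NONE)
c=max(c,key=cv2.contourArea); 
pts=np.array([ray_plane(t,p,0.008)[:2] for p in c[:,0]])
r=cv2.minAreaRect((pts*1000).astype(np.float32));print(r); print(cv2.boxPoints(r))
for lo in (0.1,0.15,0.2,0.25):
    q=W[(z>lo)&roi]; print(lo,len(q),np.nanmedian(q,0) if len(q) else '')
q=W[(z>0.09)&roi]; print(np.c_[np.argwhere((z>0.09)&roi),q*1000].round(0).astype(int)[::4])
E
```

```text
((564.6434326171875, 45.26782989501953), (219.78408813476562, 149.8793487548828), 78.7354507446289)
[[469.68115  -47.868557]
 [616.6732   -77.14589 ]
 [659.6057   138.40422 ]
 [512.61365  167.68155 ]]
0.1 497 [0.56941199 0.06167137 0.13812987]
0.15 243 [0.56963975 0.07266529 0.19203834]
0.2 54 [0.55960882 0.07407677 0.20153234]
0.25 0 
[[255 304 592  83 200]
 [256 305 589  81 202]
 [256 309 589  72 203]
 [257 304 588  84 196]
 [257 308 587  74 200]
 [257 312 586  65 202]
 [257 316 586  55 204]
 [258 306 584  79 201]
 [258 310 584  69 203]
 [258 314 584  60 203]
 [258 325 594  33 121]
 [259 306 582  79 202]
 [259 310 582  70 197]
 [259 314 582  60 202]
 [259 318 592  51 120]
 [259 324 590  36 129]
 [259 328 592  26 117]
 [260 303 581  86 192]
 [260 307 581  77 190]
 [260 311 580  67 195]
 [260 315 579  58 204]
 [260 319 589  49 117]
 [260 323 587  39 133]
 [260 327 589  28 121]
 [260 331 588  18 120]
 [261 304 579  84 187]
 [261 308 579  75 187]
 [261 312 578  65 190]
 [261 316 586  56 125]
 [261 321 586  44 123]
 [261 325 585  34 132]
 [261 329 586  23 120]
 [262 302 584  91 132]
 [2
[... 1459 characters left out ...]
  59 136]
 [274 301 557  95 101]
 [274 305 554  84 122]
 [274 309 550  73 160]
 [274 313 549  64 169]
 [274 317 552  54 135]
 [275 308 553  77 106]
 [275 312 551  67 125]
 [275 316 550  57 138]
 [276 312 551  67 102]
 [276 316 549  57 117]
 [284 342 528  -8 109]
 [284 346 528 -18 106]
 [285 343 525 -10 114]
 [285 347 526 -21 106]
 [286 343 523 -10 112]
 [286 347 523 -21 109]
 [287 341 520  -5 116]
 [287 345 520 -15 110]
 [288 339 519   0 104]
 [288 343 517 -10 121]
 [288 347 517 -20 115]
 [289 341 515  -5 112]
 [289 346 515 -18 115]
 [290 341 513  -5 108]
 [290 345 513 -15 111]
 [291 340 511  -3 105]
 [291 344 510 -13 112]
 [291 348 511 -23 103]
 [292 344 508 -13 110]
 [293 342 506  -8  99]]
```

```bash
ls pics
```

```text
scene0.png
sz.png
top0.png
tz.png
```

View pics/sz.png

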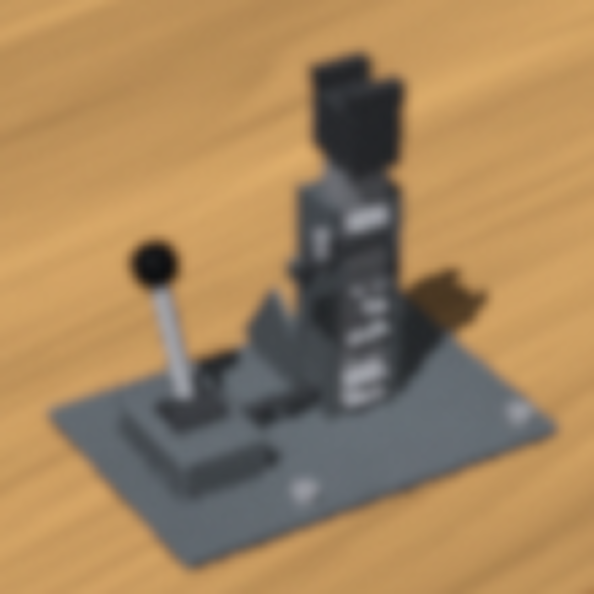

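View pics/tz.png

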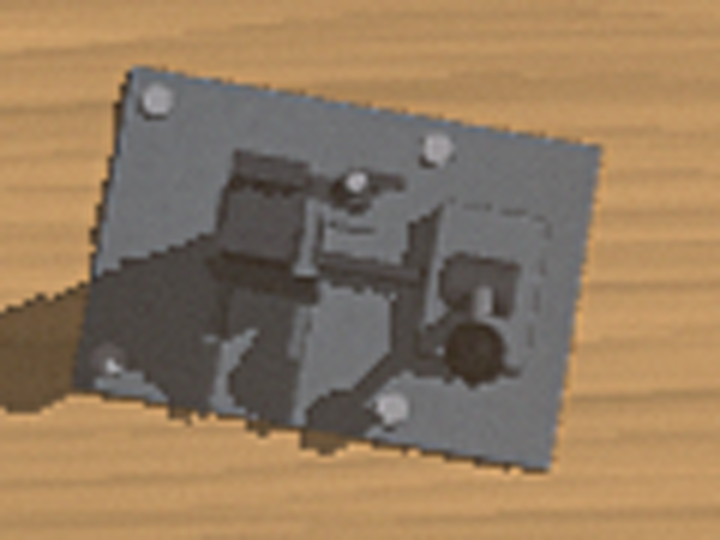

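```bash
cat >> h.py <<'E'
A=-0.1966; X=np.array([np.cos(A),np.sin(A),0]); Y=np.array([-np.sin(A),np.cos(A),0]); O=np.array([.5705,.0747,0])
def S2W(p): return O+p[0]*X+p[1]*Y+np.array([0,0,p[2]])
def W2S(w): d=np.asarray(w)-O; return np.stack([d@X,d@Y,d[...,2]],-1)
E
python3 - <<'E'
from h import *
from scipy.spatial.transform import Rotation as Ro
for n in("scene","top"):
    im=load(n+"0.npz");W=cloud(im);S=W2S(W)*1000;f=im["frame"]
    m=(abs(S[...,0])<40)&(abs(S[...,1])<35)&(S[...,2]>160)
    q=S[m];print(n,len(q),"pct x",np.percentile(q[:,0],[1,10,50,90,99]).round(1),"y",np.percentile(q[:,1],[1,10,50,90,99]).round(1),"z",np.percentile(q[:,2],[1,10,50,90,95,99]).round(1))
    # dark mask head silhouette
    m=(abs(S[...,1]+95)<35)&(abs(S[...,0])<70)&(S[...,2]>80)
    q=S[m];print(" knob",len(q),np.median(q,0).round(1),np.percentile(q,[3,97],0).round(1))
    k=(f.max(2)<25).astype(np.uint8)
    cs,_=cv2.findContours(k,cv2.RETR_EXTERNAL,cv2.CHAIN_APPROX_NONE)
    for c in cs:
        if cv2.contourArea(c)>15: print("  dark",cv2.contourArea(c),cv2.minEnclosingCircle(c))
t=load("top0.npz");s=load("scene0.npz")
W=cloud(t)
for nm,uv in(("flask",(503,291)),("jar",(445,216))):print(nm,W[uv[1],uv[0]])
# refine y: left/right edges of dark head region in top view at row-lug
print(proj(t,[S2W((x,y,.203)) for x in(-.02,.02) for y in(-.015,.015)]), proj(s,[S2W((x,y,.203)) for x in(-.02,.02) for y in(-.015,.015)]))
b=cv2.resize(t["frame"][245:285,285:345],None,fx=12,fy=12,interpolation=cv2.INTER_NEAREST);cv2.imwrite("pics/tz2.png",b)
b=cv2.resize(s["frame"][190:250,300:360],None,fx=9,fy=9,interpolation=cv2.INTER_NEAREST);cv2.imwrite("pics/sz2.png",b)
E
```

```text
scene 310 pct x [-21.6 -16.5  10.7  18.6  20.9] y [-18.7 -17.3  -8.7   7.4  12.6] z [160.5 165.9 187.1 200.9 201.8 202.6]
 knob 96 [ -29.3 -100.3  105.8] [[ -43.2 -108.6   81.7]
 [ -20.3  -88.8  116.3]]
  dark 4498.0 ((104.0, 453.5), 70.75495910644531)
  dark 1546.0 ((52.5, 365.5), 36.50352478027344)
  dark 2047.0 ((19.0, 303.5), 34.252838134765625)
  dark 80.0 ((135.0, 268.0), 6.082862854003906)
  dark 226.0 ((3.0, 195.0), 21.213302612304688)
  dark 257.0 ((199.5, 119.5), 12.980854988098145)
  dark 194.0 ((136.5, 20.0), 23.070642471313477)
  dark 713.0 ((24.5, 26.0), 35.72473907470703)
top 241 pct x [-19.9 -18.5   0.5  16.1  19.8] y [-16.1 -14.1  -1.7  10.9  13.6] z [165.8 185.3 192.2 201.7 202.6 203.9]
 knob 81 [-35.5 -95.7 110.3] [[ -46.3 -106.3  101.9]
 [ -24.2  -84.6  117.5]]
  dark 15.5 ((620.0, 441.5), 8.381627082824707)
  dark 22.5 ((632.841064453125, 424.42486572265625), 8.207507133483887)
  dark 53.5 ((2.5, 320.5), 7.905794143676758)
  dark 320.5 ((17.5, 352.5), 41.862972259521484)
  dark 281.0 ((6.5, 353.5), 42.994285583496094)
flask [ 0.49906589 -0.3995338   0.14902023]
jar [ 0.70518278 -0.28844239  0.0729644 ]
[[312.61238825 273.16202622]
 [300.03400646 270.95659061]
 [315.60623206 256.50854694]
 [303.09474782 254.3247388 ]] [[317.60152665 201.50405124]
 [327.2452838  198.81380658]
 [325.78390761 207.76496293]
 [335.55544728 204.94716901]]
```

View pics/tz2.png

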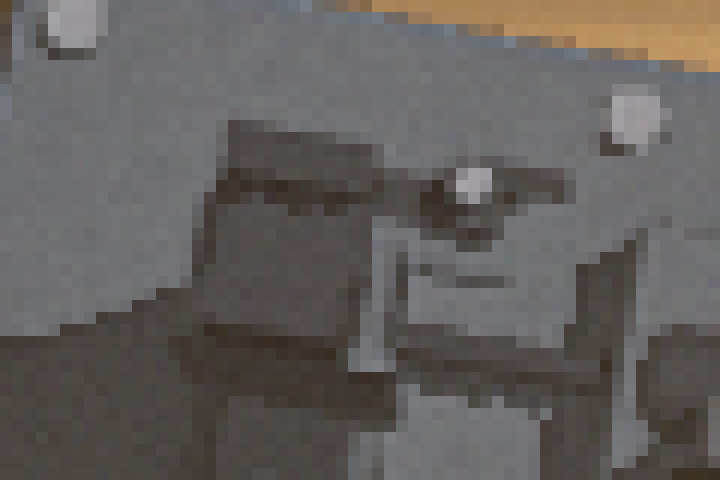

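View pics/sz2.png

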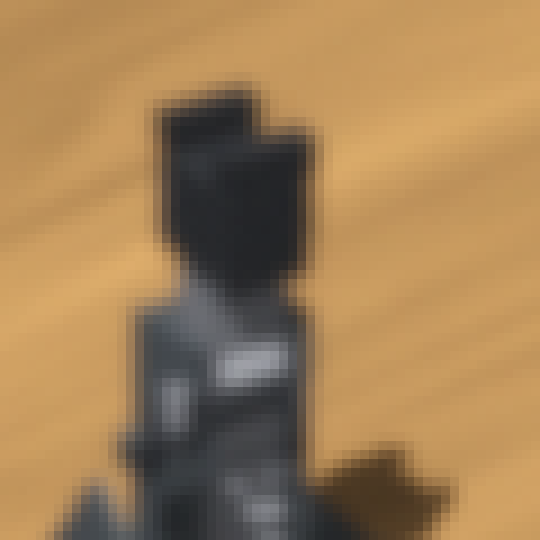

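```bash
cat >> h.py <<'E'
from scipy.spatial.transform import Rotation as Ro
def rots():
    y=np.array([0,0,-1.]); out=[]
    for z in(Y,-Y): out.append(Ro.from_matrix(np.stack([np.cross(y,z),y,z],1)).as_rotvec())
    return out
E
python3 - <<'E'
from h import *
from cell import arm
o=arm.get_obs();print(Ro.from_rotvec(o["tcp_rot"]).as_matrix().round(2))
p=S2W((0,-.0018,.29))
for r in rots():
    print(r, arm.inverse_kinematics(p,r))
arm.move_straight([.212,-.614,.36]); print(arm.get_obs()["t"])
r=min(rots(),key=lambda r:np.abs(arm.inverse_kinematics(p,r)-arm.get_obs()["q"]).max())
arm.move_pose(p+[0,0,.07],r);print(arm.get_obs()["t"],arm.get_obs()["q"])
arm.move_straight(p,feed=.1);o=arm.get_obs();print(o["t"],o["ee_pos"]-p,o["contact_force"])
im=arm.get_image("scene");np.savez("s1.npz",**im);cv2.imwrite("pics/s1.png",cv2.resize(im["frame"][100:300,230:430],None,fx=3,fy=3))
print("r",list(r))
E
```

```text
[[-0.95 -0.    0.33]
 [-0.33  0.   -0.95]
 [ 0.   -1.   -0.  ]]
[-1.56527851  0.1543644  -0.1543644 ] [ 0.49881444  0.44087352 -0.90259001  1.68364098  0.36795527  1.19764784
  0.88017108]
[-0.20888022 -2.11807717  2.11807717] [ 0.30510963  0.36056437 -0.62266487  1.69489524  0.22644984  1.15905228
 -2.14576592]
1.1083
3.8417 [ 0.51079906  0.3805933  -0.91095049  1.58805945  0.30767239  1.32500755
  0.93084373]
4.6917 [0.00037021 0.00025282 0.00058977] [-0.01883295 -0.00757888  0.21847406]
r [np.float64(-1.56527851142105), np.float64(0.15436440033511384), np.float64(-0.15436440033511384)]
```

View pics/s1.png

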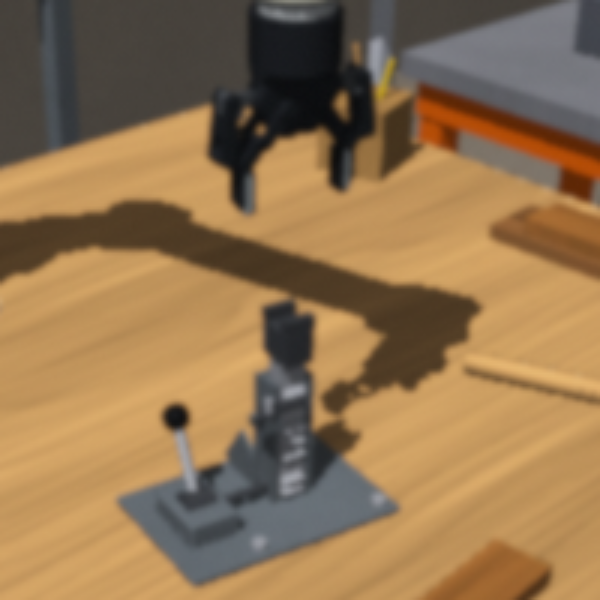

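The gripper is above the head and its jaws straddle it symmetrically (head at crop px (290,335)). Next I descend and grip.

```bash
python3 - <<'E'
from h import *
from cell import arm
p=S2W((0,-.0018,.157))
arm.move_straight(p,feed=.1)
def st(k):
    o=arm.get_obs();f=o["contact_force"];print(k,round(o["t"],2),"F stand",(f@X).round(2),(f@Y).round(2),f[2].round(2),"pos err mm",((o["ee_pos"]-p)*1000).round(2),"gap",o["finger_gap"].round(4),o["wrist_torque"].round(2))
st("down")
arm.gripper_close(20);st("closed20");arm.wait(.2);st("w")
im=arm.get_image("scene");cv2.imwrite("pics/s2.png",cv2.resize(im["frame"][150:300,250:400],None,fx=4,fy=4))
E
```

```text
Traceback (most recent call last):
AttributeError: 'float' object has no attribute 'round'
```

```bash
cat >> h.py <<'E'
def st(arm,k=""):
    o=arm.get_obs();f=o["contact_force"]
    print(k,f"t{o['t']:.2f} Fx{f@X:.2f} Fy{f@Y:.2f} Fz{f[2]:.2f} S(mm)",(W2S(o["ee_pos"])*1000).round(2),f"gap{o['finger_gap']:.4f}",o["wrist_torque"].round(2)); return o
E
python3 - <<'E'
from h import *
from cell import arm
st(arm,"down")
arm.gripper_close(20);st(arm,"closed20");arm.wait(.2);st(arm,"w")
im=arm.get_image("scene");cv2.imwrite("pics/s2.png",cv2.resize(im["frame"][150:300,250:400],None,fx=4,fy=4))
E
```

```text
down t6.22 Fx0.17 Fy-0.36 Fz0.85 S(mm) [  0.43  -1.61 157.67] gap0.0856 [-0.01  0.02 -0.02]
closed20 t6.77 Fx-0.66 Fy-0.55 Fz0.50 S(mm) [ 6.0000e-02 -1.8500e+00  1.5713e+02] gap0.0297 [-0.04  0.    0.02]
w t6.97 Fx-1.06 Fy-0.84 Fz2.96 S(mm) [ 5.0000e-02 -1.8700e+00  1.5709e+02] gap0.0299 [-0.11  0.08  0.07]
```

View pics/s2.png

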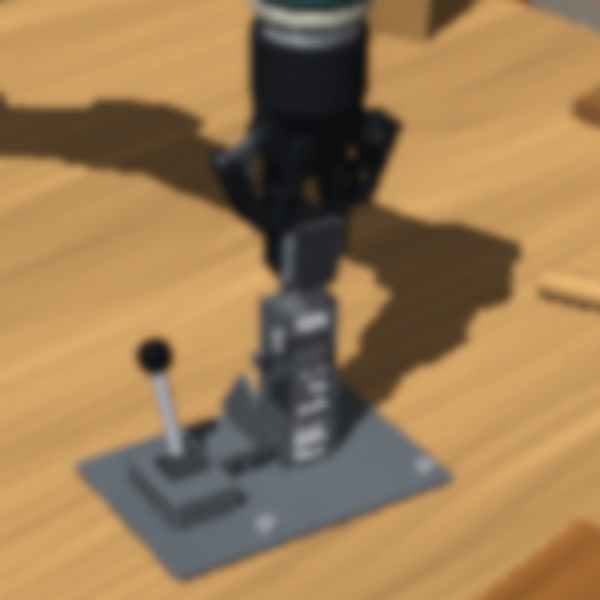

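The head is held between the pads (gap 29.9 mm) with side forces of about 1 N. I'll firm the grip and start lifting in fine steps.

```bash
python3 - <<'E'
from h import *
from cell import arm
import json
arm.gripper_close(60);o=st(arm,"g60")
xy=S2W((0,-.0018,0)); z=.157; log=[]
t0=o["t"]
for i in range(14):
    z+=.001
    arm.move_straight([xy[0],xy[1],z],feed=.01)
    o=st(arm,f"{z*1000:.1f}"); log.append((z,o["ee_pos"][2],o["contact_force"][2]))
json.dump(dict(z=z,log=log),open("lift.json","w"))
E
```

```text
g60 t7.23 Fx0.13 Fy-1.33 Fz2.15 S(mm) [ 6.0000e-02 -1.8600e+00  1.5713e+02] gap0.0286 [-0.16  0.17 -0.02]
158.0 t7.48 Fx1.84 Fy0.36 Fz-3.26 S(mm) [ 1.0000e-02 -1.8700e+00  1.5754e+02] gap0.0297 [-0.05 -0.36  0.  ]
159.0 t7.73 Fx2.73 Fy0.90 Fz-8.35 S(mm) [ 7.0000e-02 -1.8800e+00  1.5849e+02] gap0.0290 [ 0.1  -0.73  0.02]
160.0 t7.98 Fx2.99 Fy0.19 Fz-7.55 S(mm) [ 4.0000e-02 -1.8700e+00  1.5988e+02] gap0.0288 [ 0.08 -0.74  0.03]
161.0 t8.23 Fx3.33 Fy1.23 Fz-8.64 S(mm) [-1.0000e-02 -1.8800e+00  1.6087e+02] gap0.0290 [ 0.07 -0.89  0.03]
162.0 t8.48 Fx5.06 Fy1.34 Fz-12.03 S(mm) [ 1.0000e-02 -1.8700e+00  1.6154e+02] gap0.0292 [ 0.28 -1.11  0.03]
163.0 t8.73 Fx4.83 Fy1.33 Fz-13.03 S(mm) [-5.0000e-02 -1.8900e+00  1.6237e+02] gap0.0290 [ 0.19 -1.19  0.01]
164.0 t8.98 Fx5.15 Fy2.54 Fz-14.16 S(mm) [-2.000e-02 -1.860e+00  1.633e+02] gap0.0293 [ 0.17 -1.31  0.01]
165.0 t9.23 Fx4.88 Fy0.96 Fz-11.98 S(mm) [-5.0000e-02 -1.8600e+00  1.6476e+02] gap0.0291 [ 0.08 -1.03  0.04]
166.0 t9.48 Fx3.94 Fy1.28 Fz-8.40 S(mm) [-3.0000e-02 -1.8700e+00  1.6614e+02] gap0.0289 [ 0.02 -0.79 -0.03]
167.0 t9.73 Fx-0.28 Fy-2.25 Fz5.31 S(mm) [ 7.0000e-02 -1.8300e+00  1.6822e+02] gap0.0290 [-0.32  0.28  0.03]
168.0 t9.98 Fx-1.32 Fy-4.06 Fz5.94 S(mm) [ 6.0000e-02 -1.8500e+00  1.6903e+02] gap0.0295 [-0.37  0.43  0.  ]
169.0 t10.23 Fx0.11 Fy-2.93 Fz3.10 S(mm) [ 6.0000e-02 -1.8500e+00  1.6924e+02] gap0.0291 [-0.35  0.13  0.11]
170.0 t10.48 Fx1.99 Fy-1.35 Fz-4.45 S(mm) [ 3.0000e-02 -1.8600e+00  1.6959e+02] gap0.0288 [-0.25 -0.48 -0.01]
171.0 t10.73 Fx3.00 Fy0.12 Fz-8.13 S(mm) [ 1.0000e-02 -1.8700e+00  1.7049e+02] gap0.0288 [-0.17 -0.79  0.03]
```

Click 1 shows clearly: −14 N at z=164, jumping to +5 N at 167–168, then back to the bare weight of about −8 N by 171. Continuing to click 2.

```bash
cat > lift.py <<'E'
from h import *
from cell import arm
import json,sys
d=json.load(open("lift.json"));z=d["z"];log=d["log"]
extra=float(sys.argv[1])  # mm to continue after the drop
xy=S2W((0,-.0018,0)); pk=0;click=None
for i in range(32):
    z+=.001
    arm.move_straight([xy[0],xy[1],z],feed=.015)
    o=arm.get_obs();f=o["contact_force"];log.append((z,o["ee_pos"][2],f[2]))
    print(f"{z*1000:.0f} t{o['t']:.2f} ee{o['ee_pos'][2]*1000:.2f} Fz{f[2]:.2f} Fx{f@X:.1f} Fy{f@Y:.1f} gap{o['finger_gap']*1000:.1f}")
    pk=min(pk,f[2])
    if click is None and pk<-11 and f[2]>-4: click=o["ee_pos"][2]; print("CLICK")
    if click is not None and o["ee_pos"][2]-click>=extra/1000-1e-4: break
    if f[2]<-26: print("TOO HIGH");break
json.dump(dict(z=z,log=log),open("lift.json","w"))
E
python3 lift.py 3
```

```text
172 t10.98 ee171.89 Fz-8.49 Fx3.5 Fy0.8 gap29.0
173 t11.23 ee172.88 Fz-10.32 Fx3.7 Fy0.2 gap29.2
174 t11.48 ee173.54 Fz-12.55 Fx5.6 Fy1.9 gap29.5
175 t11.73 ee174.35 Fz-14.38 Fx6.0 Fy1.0 gap28.8
176 t11.98 ee175.23 Fz-14.53 Fx5.3 Fy0.9 gap28.9
177 t12.23 ee176.64 Fz-11.83 Fx4.4 Fy0.9 gap29.1
178 t12.48 ee178.00 Fz-9.74 Fx4.1 Fy0.6 gap29.1
179 t12.73 ee180.13 Fz4.24 Fx-0.1 Fy-4.0 gap29.0
CLICK
180 t12.98 ee181.04 Fz5.54 Fx-1.1 Fy-3.6 gap29.2
181 t13.23 ee181.24 Fz2.75 Fx0.4 Fy-3.3 gap29.1
182 t13.48 ee181.59 Fz-4.49 Fx1.9 Fy-2.1 gap29.2
183 t13.73 ee182.50 Fz-7.98 Fx3.1 Fy-0.7 gap29.4
184 t13.98 ee183.88 Fz-8.33 Fx4.7 Fy-0.9 gap29.2
```

```bash
python3 lift.py 3
```

```text
185 t14.23 ee185.13 Fz-6.64 Fx3.0 Fy-1.6 gap29.4
186 t14.48 ee186.20 Fz-5.01 Fx3.6 Fy-2.4 gap29.5
187 t14.73 ee186.86 Fz-8.48 Fx4.0 Fy-0.3 gap29.2
188 t14.98 ee187.42 Fz-11.77 Fx5.5 Fy-0.4 gap29.2
189 t15.23 ee188.28 Fz-13.84 Fx6.5 Fy0.2 gap29.3
190 t15.48 ee189.17 Fz-13.54 Fx6.2 Fy-0.4 gap29.3
191 t15.73 ee190.46 Fz-12.07 Fx5.4 Fy-0.9 gap29.4
192 t15.98 ee191.88 Fz-9.31 Fx4.2 Fy-1.1 gap29.2
193 t16.23 ee194.07 Fz4.15 Fx0.5 Fy-3.6 gap29.3
CLICK
194 t16.48 ee195.01 Fz6.14 Fx-1.0 Fy-4.8 gap29.0
195 t16.73 ee195.23 Fz2.70 Fx-0.3 Fy-3.7 gap29.5
196 t16.98 ee195.59 Fz-3.16 Fx2.9 Fy-2.8 gap28.9
197 t17.23 ee196.46 Fz-7.83 Fx4.2 Fy-1.2 gap29.1
198 t17.48 ee197.81 Fz-8.22 Fx4.6 Fy-2.0 gap29.0
```

```bash
python3 lift.py 3
```

```text
199 t17.73 ee199.05 Fz-7.08 Fx3.7 Fy-2.0 gap29.0
200 t17.98 ee200.13 Fz-6.50 Fx4.0 Fy-3.0 gap29.6
201 t18.23 ee200.87 Fz-8.56 Fx4.6 Fy-1.1 gap29.1
202 t18.48 ee201.44 Fz-12.42 Fx5.7 Fy-0.8 gap29.7
203 t18.73 ee202.22 Fz-13.64 Fx7.0 Fy-0.4 gap29.3
204 t18.98 ee203.09 Fz-14.02 Fx6.9 Fy-0.7 gap29.3
205 t19.23 ee204.39 Fz-11.65 Fx5.1 Fy-1.1 gap29.1
206 t19.48 ee205.74 Fz-9.26 Fx4.3 Fy-1.9 gap29.2
207 t19.73 ee207.15 Fz-5.90 Fx2.7 Fy-3.7 gap29.0
208 t19.98 ee208.99 Fz2.12 Fx0.3 Fy-4.5 gap29.4
CLICK
209 t20.23 ee209.35 Fz0.14 Fx1.2 Fy-3.2 gap29.3
210 t20.48 ee209.72 Fz-4.89 Fx3.1 Fy-2.2 gap29.4
211 t20.73 ee210.64 Fz-7.40 Fx4.3 Fy-1.7 gap29.1
212 t20.98 ee211.83 Fz-7.74 Fx4.8 Fy-2.0 gap29.1
213 t21.23 ee212.99 Fz-7.41 Fx4.5 Fy-1.8 gap29.0
```

Click 4: peak −14 N, swing to +2 N at 208, back to about −7.5 N (weight). I've raised it 4 mm past that. Next I lower gently until the catch takes the weight, which will also confirm the click engaged.

```bash
cat > lower.py <<'E'
from h import *
from cell import arm
import json
z=json.load(open("lift.json"))["z"]
xy=S2W((0,-.0018,0))
for i in range(20):
    z-=.0005
    arm.move_straight([xy[0],xy[1],z],feed=.01)
    o=arm.get_obs();f=o["contact_force"]
    print(f"{z*1000:.1f} t{o['t']:.2f} ee{o['ee_pos'][2]*1000:.2f} Fz{f[2]:.2f} Fx{f@X:.1f} Fy{f@Y:.1f}")
    if f[2]>0.3: break
arm.wait(.3);st(arm)
json.dump(dict(z=z),open("low.json","w"))
E
python3 lower.py
```

```text
212.5 t21.48 ee212.63 Fz-5.70 Fx3.8 Fy-2.6
212.0 t21.73 ee212.03 Fz-4.89 Fx3.4 Fy-3.3
211.5 t21.98 ee211.43 Fz-5.60 Fx3.8 Fy-1.9
211.0 t22.23 ee210.92 Fz-6.46 Fx3.5 Fy-3.1
210.5 t22.48 ee210.43 Fz-5.03 Fx3.7 Fy-1.7
210.0 t22.73 ee209.94 Fz-4.51 Fx4.5 Fy-3.2
209.5 t22.98 ee209.55 Fz-4.45 Fx3.4 Fy-2.8
209.0 t23.23 ee209.35 Fz-0.01 Fx1.7 Fy-4.7
208.5 t23.48 ee209.10 Fz3.13 Fx0.5 Fy-4.5
 t23.78 Fx1.52 Fy-4.58 Fz2.61 S(mm) [ 3.0000e-02 -1.7900e+00  2.0911e+02] gap0.0287 [-0.99  0.01  0.01]
```

The weight moved onto the catch at z≈209.2, so the fourth notch is holding. Total rise is about 52 mm. Releasing and retreating upward.

```bash
python3 - <<'E'
from h import *
from cell import arm
xy=S2W((0,-.0018,0))
arm.open();st(arm,"open");
arm.move_straight([xy[0],xy[1],.315],feed=.12);st(arm,"up")
p=S2W((-.085,-.095,.315));arm.move_straight(p,feed=.15);st(arm,"over")
for n in("scene","top"):
    im=arm.get_image(n);np.savez(n+"3.npz",**im);S=W2S(cloud(im))*1000
    m=(abs(S[...,0])<40)&(abs(S[...,1])<30)&(S[...,2]>200)&(S[...,2]<270);q=S[m];print(n,len(q),np.percentile(q[:,2],[1,50,90,95,99]).round(1))
    m=(abs(S[...,1]+95)<25)&(abs(S[...,0])<70)&(S[...,2]>80)&(S[...,2]<130);q=S[m];print(len(q),np.median(q,0) if len(q) else'')
    r=(slice(100,300),slice(230,430)) if n=="scene" else (slice(210,340),slice(240,410))
    cv2.imwrite(f"pics/{n}3.png",cv2.resize(im["frame"][r],None,fx=3,fy=3))
E
```

```text
open t24.38 Fx-0.01 Fy-0.10 Fz-0.21 S(mm) [-1.0000e-01 -1.6000e+00  2.0848e+02] gap0.0852 [ 0.03  0.01 -0.02]
up t25.41 Fx-0.70 Fy0.37 Fz-0.16 S(mm) [ -0.38  -2.17 314.14] gap0.0850 [0.01 0.01 0.03]
over t26.40 Fx0.53 Fy0.15 Fz0.36 S(mm) [-84.68 -94.58 315.09] gap0.0856 [ 0.04  0.02 -0.01]
scene 367 [201.9 235.8 252.4 253.7 255.2]
94 [ -29.61564906 -100.27657803  106.10466176]
top 265 [211.5 245.4 253.9 254.6 255.4]
0
```

View pics/scene3.png

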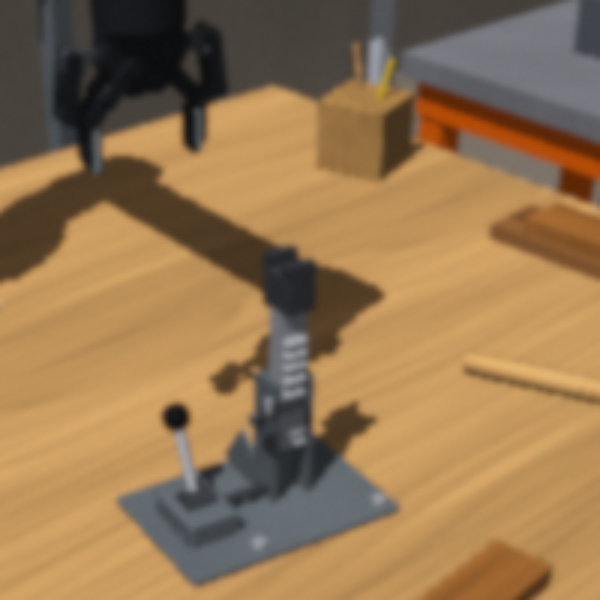

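The column stands at its new height: lug tops at 255 mm, up from 203 mm. The lever is unmoved, with its knob at crop px (176,417). Next is the lever push with shut fingers.

```bash
python3 - <<'E'
from h import *
from cell import arm
arm.gripper_close(20)
arm.move_straight(S2W((-.085,-.096,.30)),feed=.15)
arm.move_straight(S2W((-.085,-.096,.088)),feed=.15);o=st(arm,"low")
b=o["contact_force"]@X
x=-.085
while x<.030:
    dx=.005 if x<.0 else .001
    x+=dx
    arm.move_straight(S2W((x,-.096,.088)),feed=.06 if dx>.002 else .015)
    o=arm.get_obs();f=o["contact_force"];print(f"{x*1000:.0f} t{o['t']:.2f} x{W2S(o['ee_pos'])[0]*1000:.1f} Fx{f@X:.2f} Fy{f@Y:.2f} Fz{f[2]:.2f}")
    if f@X-b<-6: print("STOP");break
E
```

```text
low t29.08 Fx-0.38 Fy-0.18 Fz-0.13 S(mm) [-84.43 -95.9   88.68] gap-0.0002 [0.04 0.01 0.02]
-80 t29.33 x-79.3 Fx-0.19 Fy-0.42 Fz0.14
-75 t29.58 x-74.6 Fx0.27 Fy0.28 Fz0.92
-70 t29.83 x-69.7 Fx1.10 Fy0.14 Fz-0.16
-65 t30.08 x-64.7 Fx-0.57 Fy-0.15 Fz0.11
-60 t30.33 x-59.7 Fx-0.41 Fy0.18 Fz0.92
-55 t30.58 x-54.6 Fx0.02 Fy0.10 Fz1.25
-50 t30.83 x-49.5 Fx0.14 Fy0.15 Fz-0.49
-45 t31.08 x-44.5 Fx-1.22 Fy0.65 Fz0.50
-40 t31.33 x-39.5 Fx-0.48 Fy0.11 Fz-0.31
-35 t31.58 x-34.5 Fx-0.39 Fy-0.56 Fz0.38
-30 t31.83 x-29.6 Fx0.59 Fy0.43 Fz-0.96
-25 t32.08 x-24.6 Fx-0.47 Fy-0.06 Fz0.83
-20 t32.33 x-19.6 Fx-0.09 Fy0.41 Fz-0.31
-15 t32.58 x-14.6 Fx-0.90 Fy-0.46 Fz-0.58
-10 t32.83 x-9.6 Fx-0.16 Fy0.69 Fz0.89
-5 t33.08 x-4.6 Fx-0.93 Fy0.25 Fz-0.41
0 t33.33 x0.4 Fx-0.27 Fy-0.96 Fz0.46
1 t33.58 x1.0 Fx0.32 Fy0.57 Fz1.09
2 t33.83 x1.9 Fx-0.70 Fy-0.48 Fz-0.65
3 t34.08 x3.0 Fx-0.19 Fy-0.33 Fz-0.70
4 t34.33 x4.1 Fx-0.59 Fy-0.46 Fz-0.54
5 t34.58 x5.1 Fx0.46 Fy-0.24 Fz0.56
6 t34.83 x6.1 Fx-0.32 Fy-0.59 Fz-0.55
7 t35.08 x7.1 Fx0.06 Fy0.05 Fz0.27
8 t35.33 x8.1 Fx-0.29 Fy0.09 Fz0.35
9 t35.58 x9.1 Fx-0.82 Fy-0.35 Fz-0.85
10 t35.83 x10.1 Fx-0.91 Fy0.25 Fz-0.54
11 t36.08 x11.1 Fx-0.45 Fy0.28 Fz0.13
12 t36.33 x12.1 Fx-0.97 Fy0.41 Fz-0.81
13 t36.58 x13.1 Fx-0.01 Fy-0.06 Fz0.15
14 t36.83 x13.5 Fx-2.96 Fy0.17 Fz0.48
15 t37.08 x13.6 Fx-5.86 Fy-0.43 Fz3.15
16 t37.33 x13.7 Fx-8.88 Fy-0.82 Fz4.76
STOP
```

The finger met a firm stop at x≈13.6 mm, against a predicted 14. Backing off and checking.

```bash
python3 - <<'E'
from h import *
from cell import arm
arm.move_straight(S2W((-.07,-.096,.088)),feed=.12)
arm.move_straight(S2W((-.07,-.096,.30)),feed=.2)
arm.move_straight(S2W((-.11,-.20,.36)),feed=.2);st(arm)
for n in("scene","top"):
    im=arm.get_image(n);np.savez(n+"4.npz",**im);S=W2S(cloud(im))*1000
    m=(abs(S[...,0])<40)&(abs(S[...,1])<30)&(S[...,2]>200)&(S[...,2]<270);q=S[m];print(n,len(q),np.percentile(q[:,2],[1,50,90,95,99]).round(1))
    m=(abs(S[...,1]+95)<25)&(abs(S[...,0])<70)&(S[...,2]>80)&(S[...,2]<130);q=S[m];print(len(q),np.median(q,0) if len(q) else'')
cv2.imwrite("pics/top4.png",im["frame"])
cv2.imwrite("pics/scene4.png",load("scene4.npz")["frame"])
E
```

```text
t40.19 Fx0.94 Fy0.10 Fz-0.11 S(mm) [-110.18 -199.27  359.36] gap0.0003 [-0.05 -0.03 -0.05]
scene 370 [200.9 235.8 252.6 253.7 254.9]
83 [  41.96053313 -100.87857978  106.45555969]
top 262 [213.9 245.  252.9 254.2 255.4]
90 [ 36.20800443 -95.56866202 108.37274476]
```

View pics/scene4.png

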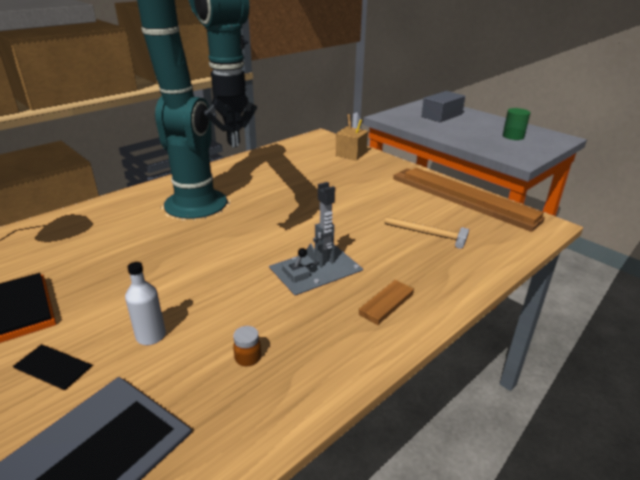

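View pics/top4.png

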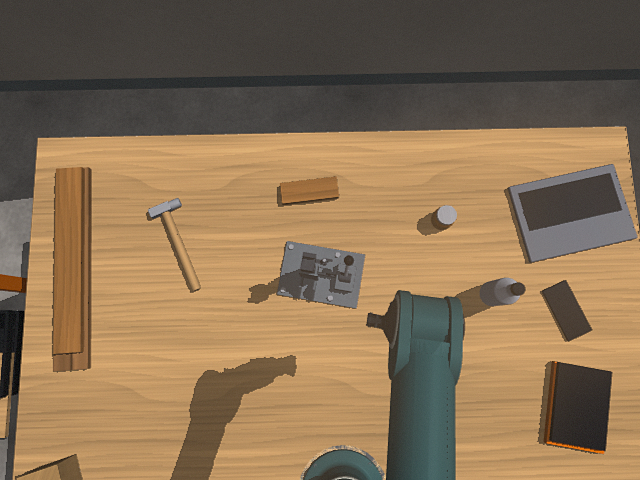

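Both pictures agree. The knob is on the +x side (scene px (303,253), top px (348,261), stand x≈+36 to 42 mm). The head is still up at (326,193), and the flask, jar, hammer and offcut are where they were. Handing in.

```bash
python3 - <<'E'
from cell import arm
arm.finish_job();print(arm.get_obs()["t"])
E
```

```text
the job is handed in; nothing more can be done
the job is handed in; nothing more can be done
```

I raised the column by four clicks, let it down onto the catch, released it, then swung the lock lever over to its stop. I handed the job in shortly after t = 40 s, with the arm clear of everything. No verdict was reported.

- **Clicks:** I counted four, each a pull of about 14 N that suddenly dropped to below the column's weight. The fourth drop was weaker than the others, reaching +2 N where the first three reached about +6 N.
- **Resting on the catch:** when I lowered the column in 0.5 mm steps, the catch took its weight where the fourth notch should be. I pressed down with no more than about 3 N. The total rise was about 52 mm by arm position, and the lug tops went from about 203 to 255 mm by camera. The height was unchanged after release and after the lever push.
- **Lever:** the push met a firm stop at 13.6 mm, against 14 mm predicted, with at most 9 N of sideways force. The cameras then put the knob at about +36 to +42 mm on the far side. The two views differ by about 6 mm because each sees a different side of the ball.
- **Other things on the desk:** the flask, jar, hammer and offcut look unmoved in both views, judged by eye only.

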